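Read the jar's tag on the coasting bottle carousel

ROBOT

A 7-joint arm with a two-finger parallel gripper is mounted at the origin on the work surface. World frame = base frame: x ahead of the robot, y to its left, z up, the work surface at z = 0. Lengths are in m, angles in rad, forces in N, time in s.
With the tool pointing down it reaches from about 0.4 to 0.85 m from the base axis. Payload 10.4 kg.
Tool frame: the origin (TCP) lies midway between the tips of the shut fingers; the grasp point (between the pads) lies r.grip_point_offset behind it (r.grip_point_offset is the distance from the TCP to the grasp point, in m); z points along the fingers, y is the line along which they close (so a half turn about z gives the same grasp; the last joint's range is limited). The gripper opens to 87 mm and grips with 3 to 60 N. Pads are 19 mm wide; open, the fingers measure 117 mm over their backs; the gripper's body (75 mm by 190 mm) begins 51 mm behind the grasp point.
Start: joints at [-1.287, 0.332, -0.065, 1.46, 0.022, 1.35, -0.088], TCP at [0.189, 0.596, 0.223] pointing down, gripper open.
Joint ranges: [-2.6, 2.6], [-0.5, 2.12], [-1.47, 1.34], [0.16, 2.42], [-1.27, 4.41], [0.06, 2.06], [-2.6, 2.6]. Speed limits (rad/s): [2.22, 2.22, 2.79, 2.79, 3.14, 3.14, 3.14].

INTERFACE

Orientations are given as a unit quaternion [x, y, z, w].
In Python, from bench import r gives the robot as it stands.
- The arm moves only by the tool play_rows, never from a script. Its arguments are lists of equal length, an entry for each row: "claw": the closure, from 0 (fully open) to 1 (shut); "delta_pos": the shift along the tool's x, y, z scaled (see below), a list of three; "delta_rot": the turn, a rotation vector about the tool's x, y, z scaled (see below), a list of three. A call has 1 to 8 rows; each row shifts and turns the commanded pose from where the row before left it, along the tool's axes as they then stand; what a row does not reach is not made up. The controller multiplies each number of a shift by 200 mm and each number of a turn by pi rad. A row lasts 1/10 s, in which the tool goes at most 50 mm and 8.59 degrees, less where a joint would pass 70% of its speed; a pose out of reach is approached as far as the arm can. A call with a number of a shift or a turn outside -1 to 1 is refused whole. A call with a gripper value outside its range is refused whole. The fingers move at their own pace and stop on an object; "squeeze" is the grip in N (left out, the last holds). Time passes only in rows, so rows that do not move let the fingers close. It gives the time, the measured TCP pose, the force, the opening and the grip force at its end, in the units of the state.
- r.read_state(): the state, without advancing time (a new reading comes with each control period).
- r.camera(name): name is "side" or "top" or "wrist"; returns a dict with "pixels" (384x512x3 uint8, red, green, blue), "camera_matrix" (3x3 intrinsics, pixels), "cam_to_world" (4x4, takes a point from camera to world coordinates); the wrist camera has in their place "hand_eye" (4x4, takes a point from camera to tool coordinates, whose origin is the TCP and whose axes are the flange's). Camera axes: x right, y up, looking along -z (the intrinsics and any distortion apply to the point x, -y, -z); pixel columns grow to the right and rows downward; lengths in m; the calibration is good to about 2 mm. A picture is of the moment at which its call begins: read the wrist's pose just before it. There is no depth.
- r.close_job(): hands the job in; it is judged then, once.
The state is a dict: "time": time; "joint_positions": joint angles; "joint_vel": joint speeds; "joint_torque": joint torques, N m; "ee_pos": TCP position; "eef_rot": TCP orientation; "ft_force": force on the tool from outside, world axes, zero at the start; "torque": the same for the moment, N m; "width": finger opening in m; "grip_force": force on a finger pad.
Only numpy, scipy, OpenCV 4.12 (cv2) and the standard library are available. Lean on these libraries where they do the work, as an engineer would, in place of code of your own. Each camera call takes 0.05 s, during which the arm holds its last target. There are 200 camera calls.

TASK

Take the tag reader out of its cup, then push the bottle carousel round by one of its upright posts and let it coast, never faster than one turn in 4 seconds. While it coasts untouched, at no less than one turn in 15 seconds, carry the reader's nose round with the wide jar, just above the middle of its cap (within 2 cm of the middle, gap under 4 cm), for 5 seconds without a break; touch neither the jar nor the other bottles, and leave the rest of the counter as it is. The program finishes while still holding the reader upright in the gripper, nose higher than the posts' tops and touching nothing else.

Things in the scene. Friction and masses are not known exactly. Their poses are not given: they have to be found in the camera images.
- stand: foot of the bottle carousel, a dark steel disc of 90 mm radius fixed to the table, at a different spot each time; origin on the carousel's vertical axis at table height; it carries the turning platter
- platter (a joint): angle (rad, positive anticlockwise from above) of the white platter, radius 145 mm, top 25 mm above the table, which turns without limit; at 0 the jar is on the +x side of the axis (the stand's axes are the world's). Nominal inertia 0.021 kg m2 with all bottles, drag 0.0004 N m + 0.0005 N m s/rad: pushed to 1 rad/s it still turns at about 0.7 after 8 s. Its mass varies
- posts: two round steel posts fixed on the platter, radius 6 mm, tops 155 mm above the table, standing 125 mm from the axis, a quarter turn ahead of and a quarter turn behind the jar; origin on the axis at the platter's underside (17 mm above the table), its +x points to the jar, its posts at +y and -y
- jar: the wide amber jar on the platter: 56 mm diameter, 80 mm tall, broad flat green cap 50 mm in diameter; fixed to the platter with its middle 90 mm from the axis; origin at the middle of its underside, 25 mm above the table
- jar_cap (a point): middle of the jar cap's flat top, 105 mm above the table, 90 mm from the axis; z is up
- bottles: the five slim amber bottles (36 mm diameter, 22 mm caps, tops 100 mm above the table), fixed to the platter at every 60 degrees from the jar, 90 mm from the axis; origin on the axis at the platter's underside
- cup: grey square cup that the reader stands in, fixed to the table, left or right of the carousel: 50 mm square outside, 40 mm square inside, rim 45 mm above the table, inner floor 5 mm, on an 80 mm square foot 4 mm thick; origin under its middle at table height
- reader: hand-held tag reader, 155 mm tall, 0.16 kg, upright in the cup: round black nose at the bottom (36 mm diameter, 40 mm tall), round stem (24 mm diameter, from 40 to 95 mm), square grey grip on top (30 x 30 mm, from 95 to 155 mm above the nose's end, sides along its x and y). Origin: middle of the nose's flat end, z up along the reader: the reading point
- cap_tray: wooden tray of caps, 90 x 110 x 35 mm, fixed to the table on the other side of the carousel from the cup
- stock_bottle: bystander: white plastic stock jar, 70 mm diameter, 130 mm tall
- amber_a: bystander: loose amber bottle, 44 mm diameter, 95 mm tall
- amber_b: bystander: loose amber bottle, 44 mm diameter, 95 mm tall
- pellet_dish: bystander: white bowl, 90 mm diameter, 30 mm tall
- spoon: bystander: metal spoon lying on the table
- carton: bystander: cardboard carton 80 x 60 x 50 mm
Mind the look-alikes: they are no part of the job. What is shaped like the reader but orange is not meant. Leave any green look-alike of the cup alone.

How it is judged:
By the outcome, as a careful person would: the job done as asked, in the order asked, and still so for the second after the job is handed in, while the arm keeps its last pose, push and grip.
It also fails if it takes over 54 s, if anything falls off the work surface, if the arm or the gripper's body presses on something with over 40 N, if the wrist force passes 120 N, or if a joint passes its speed limit or range.

## Working session

There is one attempt and no reset: what is moved stays moved. The work goes in short steps, Python scripts to look and compute and a tool call to move; the robot and the scene stay as the last step left them, time stands still between calls to the robot, and variables do not carry over. Pictures are saved under pics/ and viewed, at most 10 in all, crops included, and the job is handed in when it is done.

Besides the shell and the picture viewer there is one more tool, called after "Call:" as name(argument=value, ...), one argument or row to a line, values as JSON. play_rows: Moves the arm, as the interface text tells. Shifts and turns lie within -1 to 1; 1 stands for 200 mm of shift or pi rad of turn. Its arguments: {"type":"object","properties":{"claw":{"type":"array"},"delta_pos":{"type":"array"},"delta_rot":{"type":"array"},"squeeze":{"type":"number"}},"required":["claw","delta_pos","delta_rot"]}

```bash
ls; mkdir -p pics; python3 - <<'E'
from bench import r
import cv2,numpy as np,pickle
s=r.read_state();print({k:np.round(v,4).tolist() for k,v in s.items()},r.grip_point_offset)
d={}
for n in("top","side"):
    c=r.camera(n);d[n]=c;cv2.imwrite(f"pics/{n}0.png",c["pixels"][...,::-1]);print(n,c["camera_matrix"].round(1).tolist(),c["cam_to_world"].round(3).tolist(),[k for k in c])
pickle.dump(d,open("d0.pkl","wb"))
a=np.hstack([d["top"]["pixels"],d["side"]["pixels"]])
E
```

```text
pics
{'time': 0.0, 'joint_positions': [-1.2866, 0.3329, -0.0647, 1.4609, 0.0216, 1.3499, -0.0885], 'joint_vel': [-0.0001, 0.0015, -0.0014, 0.0003, 0.0012, 0.0002, 0.0017], 'joint_torque': [0.0002, -62.326, 0.0245, -38.9875, -0.0615, 0.0402, 0.0001], 'ee_pos': [0.1886, 0.5954, 0.2218], 'eef_rot': [0.1528, 0.9883, -0.0007, -0.0001], 'ft_force': [-0.4144, -0.6814, -1.3838], 'torque': [0.0222, 0.0097, -0.0169], 'grip_force': 0.0, 'width': 0.0873} 0.0187
top [[467.2, 0.0, 255.1], [0.0, 467.2, 187.9], [0.0, 0.0, 1.0]] [[0.013, 0.982, -0.186, 0.261], [-1.0, 0.008, -0.027, -0.023], [-0.025, 0.186, 0.982, 1.355], [0.0, 0.0, 0.0, 1.0]] ['pixels', 'camera_matrix', 'cam_to_world']
side [[484.0, 0.0, 253.4], [0.0, 484.0, 190.4], [0.0, 0.0, 1.0]] [[0.762, 0.496, -0.416, 0.009], [-0.648, 0.591, -0.48, -0.591], [0.008, 0.635, 0.772, 1.031], [0.0, 0.0, 0.0, 1.0]] ['pixels', 'camera_matrix', 'cam_to_world']
```

View pics/top0.png

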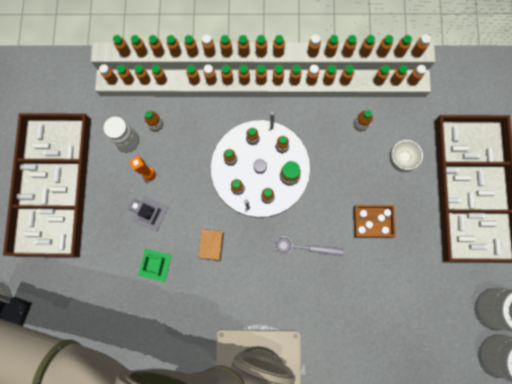

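View pics/side0.png

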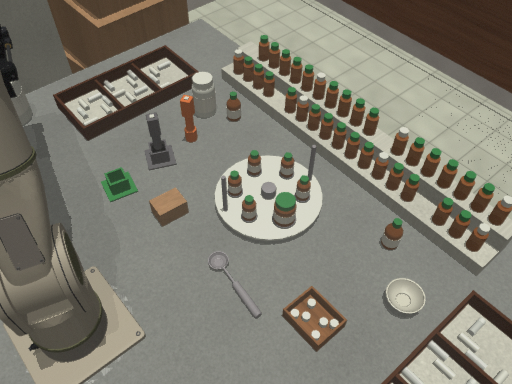

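Top view: the carousel is at (260,168), with the jar's green cap at (290,172) and post tops near (272,115) and (247,205). There are two reader-shaped things: a dark grey/black one in the grey cup at (148,212), and an orange one at (143,168). The grey one fits the description. The green cup at (155,265) is a look-alike. I'll measure and confirm with an enlarged crop.

```bash
cat > h.py <<'E'
import numpy as np,cv2
def ray(c,uv):
    K=c["camera_matrix"];T=c["cam_to_world"];u,v=uv
    d=np.array([(u-K[0,2])/K[0,0],-(v-K[1,2])/K[1,1],-1]);return T[:3,3],T[:3,:3]@d
def plane(c,uv,z):
    o,d=ray(c,uv);return o+d*(z-o[2])/d[2]
def tri(c1,u1,c2,u2):
    o,d=ray(c1,u1);p,e=ray(c2,u2)
    s=np.linalg.lstsq(np.c_[d,-e],p-o,rcond=None)[0];a=o+s[0]*d;b=p+s[1]*e
    return (a+b)/2,np.linalg.norm(a-b)
def proj(c,P):
    T=c["cam_to_world"];q=T[:3,:3].T@(np.asarray(P)-T[:3,3]);K=c["camera_matrix"]
    return np.array([K[0,0]*q[0]/-q[2]+K[0,2],K[1,1]*q[1]/q[2]+K[1,2]]) if 0 else np.array([K[0,0]*q[0]/-q[2]+K[0,2],K[1,1]*(-q[1])/-q[2]+K[1,2]])
def big(m):
    n,l,st,ce=cv2.connectedComponentsWithStats(m.astype(np.uint8))
    i=1+np.argmax(st[1:,4]);return l==i,ce[i],st[i,4]
def hsv(c):return cv2.cvtColor(c["pixels"],cv2.COLOR_RGB2HSV)
E
python3 - <<'E'
from h import *
import pickle
d=pickle.load(open("d0.pkl","rb"))
for n in("top","side"):
    c=d[n];H=hsv(c);h,s,v=[H[...,i].astype(int) for i in range(3)]
    x0,x1,y0,y1=(205,320,110,225) if n=="top" else (205,335,140,245)
    w=np.zeros(h.shape,bool);w[y0:y1,x0:x1]=1
    pm,_,_=big((v>195)&(s<60)&w)
    cnt=max(cv2.findContours(pm.astype(np.uint8),0,1)[0],key=cv2.contourArea)
    hull=cv2.convexHull(cnt)[:,0]
    P=np.array([plane(c,p,.025)[:2] for p in hull])
    A=np.c_[2*P,np.ones(len(P))];x=np.linalg.lstsq(A,(P**2).sum(1),rcond=None)[0]
    print(n,"platter",x[:2],"R",np.sqrt(x[2]+x[0]**2+x[1]**2))
    g=(h>40)&(h<85)&(s>120)&w;m,ce,a=big(g);e=cv2.fitEllipse(max(cv2.findContours(m.astype(np.uint8),0,1)[0],key=len)) ;q=plane(c,ce,.105);print("cap",ce,a,q,np.hypot(*(q[:2]-x[:2])),"ang",np.arctan2(*(q[:2]-x[:2])[::-1]))
a=d["top"]["pixels"][145:235,105:215];b=d["side"]["pixels"][90:180,125:235]
im=np.hstack([cv2.resize(i,None,fx=3.6,fy=3.6,interpolation=cv2.INTER_CUBIC) for i in(a,b)])
cv2.imwrite("pics/crop.png",im[...,::-1])
E
```

```text
top platter [0.57540782 0.00081292] R 0.14425112922926067
cap [290.61135371 170.17030568] 229 [ 0.54806073 -0.08516382  0.105     ] 0.09022118879015378 ang -1.8787525651902615
side platter [ 5.73617165e-01 -4.71222137e-04] R 0.14272576125569747Traceback (most recent call last):
  File "<stdin>", line 14, in <module>
cv2.error: OpenCV(4.12.0) /io/opencv/modules/imgproc/src/shapedescr.cpp:361: error: (-201:Incorrect size of input array) There should be at least 5 points to fit the ellipse in function 'fitEllipseNoDirect'
```

```bash
python3 - <<'E'
from h import *
import pickle
d=pickle.load(open("d0.pkl","rb"))
a=d["top"]["pixels"][145:235,105:215];b=d["side"]["pixels"][90:180,125:235]
im=np.hstack([cv2.resize(i,None,fx=3.6,fy=3.6,interpolation=cv2.INTER_CUBIC) for i in(a,b)])
cv2.imwrite("pics/crop.png",im[...,::-1])
E
```

```text
(no output)
```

View pics/crop.png

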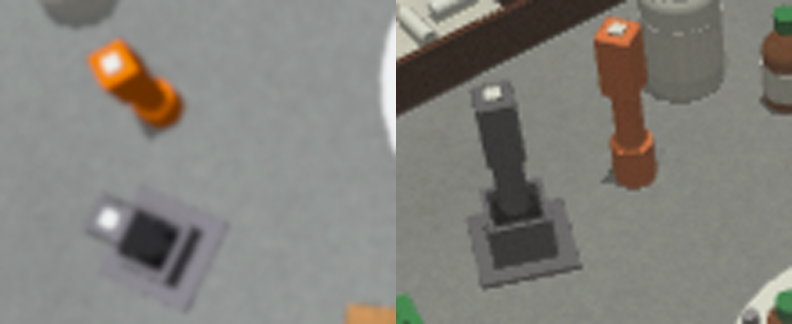

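The crop confirms it: the reader is grey and black with a white dot on top, at top pixel ~(134.7,205) and side pixel ~(151.7,116), standing in the grey cup. The orange one stands free on the table.

```bash
python3 - <<'E'
from h import *
import pickle
d=pickle.load(open("d0.pkl","rb"))
def dot(c,b):
    x0,x1,y0,y1=b;H=hsv(c)[y0:y1,x0:x1];w=np.clip(H[...,2].astype(float)-185,0,None)*(H[...,1]<60)
    Y,X=np.mgrid[y0:y1,x0:x1];return np.array([(X*w).sum(),(Y*w).sum()])/w.sum()
t=dot(d["top"],(128,142,198,212));s=dot(d["side"],(145,158,110,122))
print(t,s,tri(d["top"],t,d["side"],s),plane(d["top"],t,.16),plane(d["side"],s,.16))
f=lambda p,q:np.array(p)/3.6+q-.5*(1-1/3.6)
ct=[f(p,(105,145)) for p in[(145,187),(228,222),(187,310),(100,270)]]
P=np.array([plane(d["top"],p,.004)[:2] for p in ct]);print("foot top",P.round(3).tolist(),P.mean(0),[np.linalg.norm(P[i]-P[i-1]).round(3) for i in range(4)],[np.degrees(np.arctan2(*(P[i]-P[i-1])[::-1])).round(1) for i in range(4)])
cs=[f((p[0]-396,p[1]),(125,90)) for p in[(468,217),(560,200),(581,267),(486,288)]]
P=np.array([plane(d["side"],p,.004)[:2] for p in cs]);print("foot side",P.mean(0),[np.linalg.norm(P[i]-P[i-1]).round(3) for i in range(4)],[np.degrees(np.arctan2(*(P[i]-P[i-1])[::-1])).round(1) for i in range(4)])
cs=[f((p[0]-396,p[1]),(125,90)) for p in[(473,86),(508,80),(518,105),(479,110)]]
P=np.array([plane(d["side"],p,.16)[:2] for p in cs]);print("grip side",P.mean(0),[np.linalg.norm(P[i]-P[i-1]).round(3) for i in range(4)],[np.degrees(np.arctan2(*(P[i]-P[i-1])[::-1])).round(1) for i in range(4)])
from scipy.spatial.transform import Rotation as R
st=__import__("bench").r.read_state();print(R.from_quat(st["eef_rot"]).as_matrix().round(3))
E
```

```text
[134.76286073 205.33124216] [151.38095238 115.4       ] (array([0.43852227, 0.32258434, 0.16021936]), np.float64(0.0004152544156494168)) [0.43874448 0.3225632  0.16      ] [0.43843953 0.32289663 0.16      ]
foot top [[0.488, 0.339], [0.46, 0.269], [0.388, 0.299], [0.42, 0.372]] [0.43889516 0.31995779] [np.float64(0.076), np.float64(0.075), np.float64(0.078), np.float64(0.079)] [np.float64(-25.6), np.float64(-112.1), np.float64(157.5), np.float64(66.4)]
foot side [0.43691072 0.31812726] [np.float64(0.082), np.float64(0.076), np.float64(0.079), np.float64(0.076)] [np.float64(67.6), np.float64(-25.0), np.float64(-112.0), np.float64(157.2)]
grip side [0.43825179 0.31958339] [np.float64(0.027), np.float64(0.026), np.float64(0.029), np.float64(0.028)] [np.float64(66.8), np.float64(-25.0), np.float64(-108.8), np.float64(151.1)]
[[-0.953  0.302 -0.   ]
 [ 0.302  0.953 -0.001]
 [-0.    -0.001 -1.   ]]
```

Call:
play_rows(
  claw=[0,0,0,0,0,0,0,0],
  delta_pos=[
    [0,0,0],
    [-0.169,-0.076,0],
    [-0.169,-0.076,0],
    [-0.169,-0.076,0],
    [-0.169,-0.076,0],
    [-0.169,-0.076,0],
    [-0.169,-0.076,0],
    [-0.169,-0.076,0],
  ],
  delta_rot=[
    [0,0,0.031],
    [0,0,0],
    [0,0,0],
    [0,0,0],
    [0,0,0],
    [0,0,0],
    [0,0,0],
    [0,0,0],
  ],
  squeeze=40,
)

```text
time: 0.9
ee_pos: [0.3652, 0.4035, 0.2223]
eef_rot: [0.201, 0.98, -0.0, -0.0]
ft_force: [1.0, 0.7, -0.8]
width: 0.0869
grip_force: 0.0
```

Call:
play_rows(
  claw=[0,0,0,0],
  delta_pos=[
    [-0.169,-0.076,0],
    [-0.169,-0.076,0],
    [-0.169,-0.076,0],
    [0,0,0],
  ],
  delta_rot=[
    [0,0,0],
    [0,0,0],
    [0,0,0],
    [0,0,0],
  ],
)

```text
time: 1.3
ee_pos: [0.4434, 0.3181, 0.2224]
eef_rot: [0.205, 0.979, -0.001, 0.001]
ft_force: [-0.6, -0.0, 0.1]
width: 0.0873
grip_force: 0.0
```

```bash
python3 - <<'E'
from h import *
from bench import r
from scipy.spatial.transform import Rotation as R
s=r.read_state();c=r.camera("wrist");print(s["time"],s["ee_pos"],R.from_quat(s["eef_rot"]).as_matrix().round(3).tolist(),s["ft_force"])
cv2.imwrite("pics/w1.png",c["pixels"][...,::-1])
T=np.eye(4);T[:3,:3]=R.from_quat(s["eef_rot"]).as_matrix();T[:3,3]=s["ee_pos"];c["cam_to_world"]=T@c["hand_eye"];print(c["hand_eye"].round(3).tolist(),c["camera_matrix"].round(1).tolist())
print("expected top px",proj(c,[.4385,.3225,.16]))
E
```

```text
1.3 [0.44340602 0.318076   0.2224023 ] [[-0.916, 0.401, 0.001], [0.401, 0.916, -0.002], [-0.002, -0.001, -1.0]] [-0.64386223 -0.01951671  0.10880878]
[[0.0, 0.956, 0.295, 0.082], [1.0, -0.0, 0.001, 0.001], [0.001, 0.295, -0.956, -0.163], [0.0, 0.0, 0.0, 1.0]] [[303.2, 0.0, 257.5], [0.0, 303.2, 193.0], [0.0, 0.0, 1.0]]
expected top px [259.48808224 200.31428114]
```

View pics/w1.png

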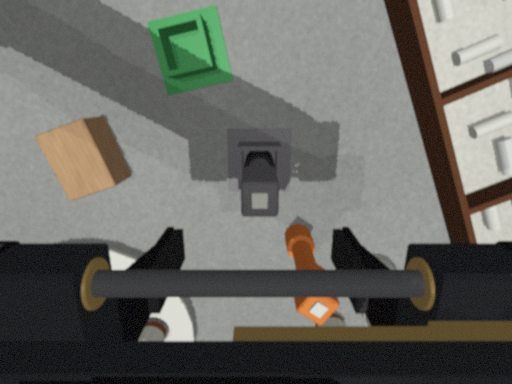

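```bash
python3 - <<'E'
from h import *
from bench import r
from scipy.spatial.transform import Rotation as R
import pickle
d=pickle.load(open("d0.pkl","rb"));print(tri(d["top"],(135.9,162.2),d["side"],(186.5,98)))
s=r.read_state();c=r.camera("wrist");M=R.from_quat(s["eef_rot"]).as_matrix();T=np.eye(4);T[:3,:3]=M;T[:3,3]=s["ee_pos"];c["cam_to_world"]=T@c["hand_eye"]
H=hsv(c)[190:212,248:274];w=np.clip(H[...,2].astype(float)-150,0,None);Y,X=np.mgrid[190:212,248:274];uv=(X*w).sum()/w.sum(),(Y*w).sum()/w.sum()
p=plane(c,uv,.16);o=plane(c,(319,311),.155);print(uv,p,o,s["time"],s["ee_pos"]);print("reader tool",M.T@(p-s["ee_pos"])*1000,"orange",M.T@(o-s["ee_pos"])*1000)
E
```

```text
(array([0.55591093, 0.32862698, 0.15303707]), np.float64(8.83147089309118e-05))
(np.float64(257.12582781456956), np.float64(203.85099337748343)) [0.43822052 0.32239431 0.16      ] [0.55585461 0.33222141 0.155     ] 1.35 [0.4412823  0.32076989 0.22230922]
reader tool [ 3.47562869  0.31746783 62.30787836] orange [-100.54473208   56.12228322   67.30177451]
```

The white dot at (257,204) gives the reader at (0.438,0.322), which agrees with the static cameras. The arm is still settling towards that spot and the orange reader is 0.12 m clear, so I'll descend and grip.

Call:
play_rows(
  claw=[0,0,0,0,0],
  delta_pos=[
    [0,0,0.08],
    [0,0,0.17],
    [0,0,0.17],
    [0,0,0.1],
    [0,0,0.035],
  ],
  delta_rot=[
    [0,0,0],
    [0,0,0],
    [0,0,0],
    [0,0,0],
    [0,0,0],
  ],
)

```text
time: 1.9
ee_pos: [0.4375, 0.3236, 0.1091]
eef_rot: [0.2, 0.98, -0.001, -0.001]
ft_force: [-0.2, -0.1, -0.6]
width: 0.0872
grip_force: 0.0
```

Call:
play_rows(
  claw=[1,1,1,1,1,1],
  delta_pos=[
    [0,0,0],
    [0,0,0],
    [0,0,0],
    [0,0,0],
    [0,0,0],
    [0,0,0],
  ],
  delta_rot=[
    [0,0,0],
    [0,0,0],
    [0,0,0],
    [0,0,0],
    [0,0,0],
    [0,0,0],
  ],
)

```text
time: 2.5
ee_pos: [0.4398, 0.3233, 0.1119]
eef_rot: [0.201, 0.98, 0.0, 0.0]
ft_force: [0.7, 0.0, -0.0]
width: 0.0467
grip_force: 0.0
```

Call:
play_rows(
  claw=[1,1,1,1,1,1],
  delta_pos=[
    [0,0,0],
    [0,0,0],
    [0,0,0],
    [0,0,0],
    [0,0,0],
    [0,0,0],
  ],
  delta_rot=[
    [0,0,0],
    [0,0,0],
    [0,0,0],
    [0,0,0],
    [0,0,0],
    [0,0,0],
  ],
)

```text
time: 3.1
ee_pos: [0.4397, 0.3231, 0.1114]
eef_rot: [0.201, 0.98, -0.0, -0.0]
ft_force: [-0.4, 0.5, -1.3]
width: 0.0296
grip_force: 40.0
```

Call:
play_rows(
  claw=[1,1,1,1,1],
  delta_pos=[
    [0,0,-0.08],
    [0,0,-0.17],
    [0,0,-0.17],
    [0,0,-0.1],
    [0,0,-0.055],
  ],
  delta_rot=[
    [0,0,0],
    [0,0,0],
    [0,0,0],
    [0,0,0],
    [0,0,0],
  ],
)

```text
time: 3.6
ee_pos: [0.4402, 0.3236, 0.2285]
eef_rot: [0.201, 0.98, 0.001, 0.001]
ft_force: [0.0, 0.5, -1.5]
width: 0.0293
grip_force: 40.0
```

Call:
play_rows(
  claw=[1,1,1,1,1,1,1,1],
  delta_pos=[
    [-0.046,-0.076,0],
    [-0.093,-0.153,0],
    [-0.093,-0.153,0],
    [-0.093,-0.153,0],
    [-0.093,-0.153,0],
    [-0.093,-0.153,0],
    [-0.093,-0.153,0],
    [-0.046,-0.076,0],
  ],
  delta_rot=[
    [0,0,0],
    [0,0,0],
    [0,0,0],
    [0,0,0],
    [0,0,0],
    [0,0,0],
    [0,0,0],
    [0,0,0],
  ],
)

```text
time: 4.4
ee_pos: [0.4745, 0.0708, 0.2253]
eef_rot: [0.203, 0.979, -0.001, -0.001]
ft_force: [-0.5, 0.4, -1.1]
width: 0.0299
grip_force: 40.0
```

Call:
play_rows(
  claw=[1,1,1],
  delta_pos=[
    [0,0,0],
    [0,0,0],
    [0,0,0],
  ],
  delta_rot=[
    [0,0,0],
    [0,0,0],
    [0,0,0],
  ],
)

```text
time: 4.7
ee_pos: [0.4746, 0.0761, 0.2259]
eef_rot: [0.2, 0.98, -0.0, -0.0]
ft_force: [-0.8, 0.4, -1.6]
width: 0.0297
grip_force: 40.0
```

```bash
cat >> h.py <<'E'
C=np.array([.5745,.0003])
def wcam(r):
    from scipy.spatial.transform import Rotation as R
    s=r.read_state();c=r.camera("wrist");T=np.eye(4);T[:3,:3]=R.from_quat(s["eef_rot"]).as_matrix();T[:3,3]=s["ee_pos"];c["cam_to_world"]=T@c["hand_eye"];return c
def blobs(c):
    "green caps on the platter: (x,y,radius from axis,angle,area mm2-ish)"
    H=hsv(c);m=((H[...,0]>40)&(H[...,0]<85)&(H[...,1]>110)&(H[...,2]>40)).astype(np.uint8)
    n,l,st,ce=cv2.connectedComponentsWithStats(m);o=[]
    for i in range(1,n):
        if st[i,4]<15: continue
        for z in(.105,.1):
            p=plane(c,ce[i],z)[:2]-C;rr=np.hypot(*p)
            if z==.105: q=(rr,np.arctan2(p[1],p[0]),st[i,4],ce[i].round(0).tolist())
        if .07<q[0]<.11:o.append(q)
    return o
E
python3 - <<'E'
from h import *
from bench import r
s=r.read_state();print(s["time"],s["ee_pos"],s["width"],s["grip_force"])
ims=[]
for n in("top","side","wrist"):
    c=wcam(r) if n=="wrist" else r.camera(n);ims.append(c["pixels"]);print(n,[(round(a,3),round(b,3),int(k),e) for a,b,k,e in blobs(c)])
ims=[cv2.resize(ims[0][80:280,120:380],None,fx=1.5,fy=1.5),cv2.resize(ims[1][80:280,120:380],None,fx=1.5,fy=1.5),cv2.resize(ims[2],(390,292))]
a=np.vstack([np.hstack(ims[:2]),np.hstack([ims[2],np.zeros_like(ims[2])])]);cv2.imwrite("pics/p2.png",a[...,::-1])
E
```

```text
4.7 [0.47458292 0.07610419 0.22590019] 0.029749184291968524 39.989008500706404
top [(np.float64(0.086), np.float64(0.267), 43, [252.0, 132.0]), (np.float64(0.087), np.float64(-0.818), 42, [283.0, 140.0]), (np.float64(0.089), np.float64(-1.868), 236, [291.0, 170.0]), (np.float64(0.091), np.float64(-2.895), 51, [267.0, 192.0])]
side [(np.float64(0.084), np.float64(1.337), 26, [254.0, 153.0]), (np.float64(0.084), np.float64(0.225), 26, [288.0, 155.0]), (np.float64(0.089), np.float64(-0.852), 31, [304.0, 178.0]), (np.float64(0.091), np.float64(-1.852), 213, [285.0, 200.0]), (np.float64(0.095), np.float64(-2.862), 33, [248.0, 198.0])]
wrist [(np.float64(0.092), np.float64(-2.959), 315, [177.0, 230.0])]
```

View pics/p2.png

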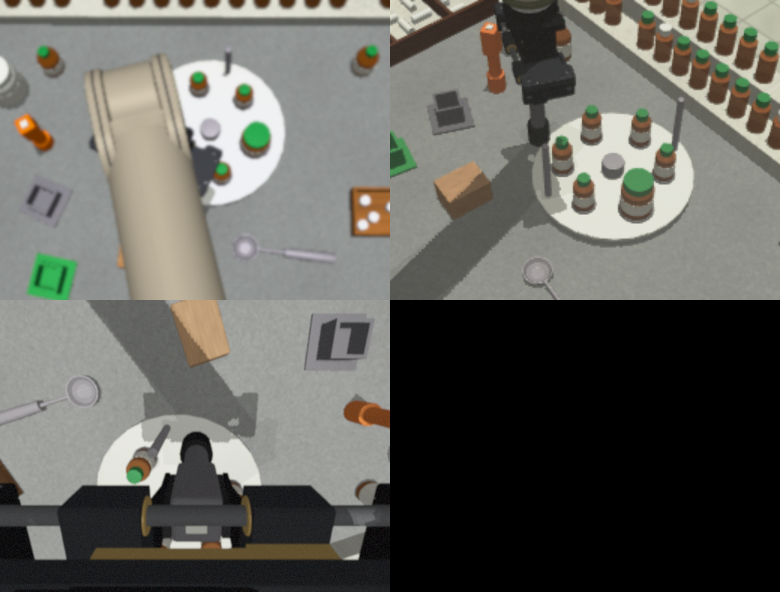

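```bash
cat >> h.py <<'E'
Y=np.array([.392,.92]);Y/=np.linalg.norm(Y);X=np.array([-Y[1],Y[0]])
def rows(P,p0):
    P=np.vstack([p0,P]);D=np.diff(P,axis=0)/.2
    return [[round(float(v@X),3),round(float(v@Y),3)] for v in D]
def circ(a,rad): return C+np.c_[rad*np.cos(a),rad*np.sin(a)]
E
python3 - <<'E'
from h import *
a=2.492+np.cumsum([.05,.05,.05,.05,.06,.07,.08,.08,.08,.03])
print(rows(circ(a,.125),[.4746,.0761]))
E
```

```text
[[0.005, -0.031], [0.005, -0.031], [0.004, -0.031], [0.002, -0.031], [0.001, -0.037], [-0.002, -0.044], [-0.006, -0.05], [-0.01, -0.049], [-0.014, -0.048], [-0.006, -0.018]]
```

Call:
play_rows(
  claw=[1,1,1,1,1,1,1,1],
  delta_pos=[
    [0.005,-0.031,0],
    [0.005,-0.031,0],
    [0.004,-0.031,0],
    [0.002,-0.031,0],
    [0.001,-0.037,0],
    [-0.002,-0.044,0],
    [-0.006,-0.05,0],
    [-0.01,-0.049,0],
  ],
  delta_rot=[
    [0,0,0],
    [0,0,0],
    [0,0,0],
    [0,0,0],
    [0,0,0],
    [0,0,0],
    [0,0,0],
    [0,0,0],
  ],
)

```text
time: 5.65
ee_pos: [0.4511, 0.0183, 0.2266]
eef_rot: [0.201, 0.98, 0.0, -0.0]
ft_force: [0.7, -0.5, -2.3]
width: 0.0297
grip_force: 40.0
```

Call:
play_rows(
  claw=[1,1,1,1,1],
  delta_pos=[
    [-0.014,-0.048,0],
    [-0.006,-0.018,0],
    [0,0.02,0],
    [0,0,-0.12],
    [0,0,-0.12],
  ],
  delta_rot=[
    [0,0,0],
    [0,0,0],
    [0,0,0],
    [0,0,0],
    [0,0,0],
  ],
)

```text
time: 6.15
ee_pos: [0.4512, 0.0101, 0.2747]
eef_rot: [0.2, 0.98, -0.0, -0.001]
ft_force: [0.3, 0.2, -1.3]
width: 0.0295
grip_force: 40.0
```

```bash
cat > look.py <<'E'
from h import *
from bench import r
s=r.read_state();print(s["time"],s["ee_pos"].round(4) if hasattr(s["ee_pos"],"round") else s["ee_pos"])
for n in("top","side"):
    t=r.read_state()["time"];c=r.camera(n);print(n,t,[(round(float(a),3),round(float(b),3),int(k)) for a,b,k,e in blobs(c)])
E
python3 look.py
```

```text
6.15 [0.4512 0.0101 0.2747]
top 6.15 [(0.088, -1.107, 228), (0.09, -2.156, 44)]
side 6.2 [(0.084, 1.077, 28), (0.085, -0.032, 30), (0.085, 2.158, 16), (0.09, -1.059, 203), (0.09, -3.09, 15), (0.094, -2.111, 32)]
```

Call:
play_rows(
  claw=[1,1,1,1,1,1,1,1],
  delta_pos=[
    [-0.07,0.014,0],
    [-0.139,0.028,0],
    [-0.139,0.028,0],
    [-0.139,0.028,0],
    [-0.139,0.028,0],
    [-0.139,0.028,0],
    [-0.139,0.028,0],
    [-0.07,0.014,0],
  ],
  delta_rot=[
    [0,0,0],
    [0,0,0],
    [0,0,0],
    [0,0,0],
    [0,0,0],
    [0,0,0],
    [0,0,0],
    [0,0,0],
  ],
)

```text
time: 7.05
ee_pos: [0.6475, -0.0308, 0.2723]
eef_rot: [0.2, 0.98, -0.001, -0.001]
ft_force: [-1.1, -0.2, -1.9]
width: 0.0301
grip_force: 40.0
```

```bash
python3 look.py
```

```text
7.05 [ 0.6475 -0.0308  0.2723]
top 7.05 [(0.089, -1.415, 37)]
side 7.1 [(0.087, 1.853, 28), (0.107, -0.314, 27), (0.096, -2.397, 36)]
```

```bash
cat > plan.py <<'E'
import sys
from h import *
from bench import r
# usage: t_ref theta_ref omega_ref n_calls ; start from the measured TCP, nose offset dx dy
tr,th,w,n=map(float,sys.argv[1:5]);s=r.read_state();t0=s["time"];k=8*int(n)
t=t0+.1*np.arange(1,k+1);dt=t-tr;a=th+w*dt-.5*.039*dt**2
p0=np.array(s["ee_pos"][:2]) if len(sys.argv)<6 else C+.09*np.array([np.cos(float(sys.argv[5])),np.sin(float(sys.argv[5]))])
P=circ(a,.09)
if len(sys.argv)<6:
    b=np.minimum(np.arange(1,k+1)/5,1)[:,None];P=p0+(P-p0)*b
R=rows(P,p0);print("now",t0,s["ee_pos"],"angle",np.arctan2(p0[1]-C[1],p0[0]-C[0]),"end",a[7::8].round(3))
for i in range(0,k,8):print([x+[0] for x in R[i:i+8]])
E
python3 plan.py 7.05 -.36 .84 1
```

```text
now 7.15 [ 0.64686495 -0.03105767  0.27217854] angle -0.40890229965949326 end [0.38]
[[-0.009, 0.019, 0], [-0.005, 0.034, 0], [0.0, 0.048, 0], [0.007, 0.061, 0], [0.016, 0.073, 0], [0.02, 0.031, 0], [0.022, 0.029, 0], [0.025, 0.027, 0]]
```

Call:
play_rows(
  claw=[1,1,1,1,1,1,1,1],
  delta_pos=[
    [-0.009,0.019,0],
    [-0.005,0.034,0],
    [0,0.048,0.03],
    [0.007,0.061,0.04],
    [0.016,0.073,0.04],
    [0.02,0.031,0.04],
    [0.022,0.029,0.04],
    [0.025,0.027,0.024],
  ],
  delta_rot=[
    [0,0,0],
    [0,0,0],
    [0,0,0],
    [0,0,0],
    [0,0,0],
    [0,0,0],
    [0,0,0],
    [0,0,0],
  ],
)

```text
time: 7.95
ee_pos: [0.6567, 0.0344, 0.2306]
eef_rot: [0.201, 0.98, -0.0, -0.001]
ft_force: [0.2, -0.8, -1.4]
width: 0.0302
grip_force: 40.0
```

```bash
cat > look2.py <<'E'
from h import *
from bench import r
s=r.read_state();p=np.array(s["ee_pos"]);q=p[:2]-C;print(s["time"],p.round(4),"tcp r,ang",np.hypot(*q).round(4),np.arctan2(q[1],q[0]).round(3))
c=r.camera("side");cv2.imwrite("pics/s%d.png"%(100*s["time"]),c["pixels"][...,::-1]);print("side",[(round(float(a),3),round(float(b),3),int(k)) for a,b,k,e in blobs(c)])
E
python3 look2.py
```

```text
7.95 [0.6567 0.0344 0.2306] tcp r,ang 0.089 0.393
side [(0.091, -0.757, 19), (0.095, -2.757, 35), (0.093, -1.764, 31)]
```

```bash
sed -i 's/s%d.png"%(100\*s\["time"\])/s%d.png"%round(100*s["time"])/' look2.py; cat > capang.py <<'E'
from h import *
import sys,pickle
d=pickle.load(open("d0.pkl","rb"))["side"]
def caps(c,z):
    H=hsv(c);m=((H[...,0]>40)&(H[...,0]<85)&(H[...,1]>110)&(H[...,2]>40)).astype(np.uint8)
    n,l,st,ce=cv2.connectedComponentsWithStats(m);o=[]
    for i in range(1,n):
        if 15<=st[i,4]<60:
            p=plane(c,ce[i],z)[:2]-C
            if .07<np.hypot(*p)<.11:o.append((np.hypot(*p),np.arctan2(p[1],p[0]),st[i,4]))
    return np.array(o)
if __name__=="__main__":
    if len(sys.argv)>1:
        d["pixels"]=cv2.imread(sys.argv[1])[...,::-1].copy();zs=[.095]
    else: zs=[.1,.097,.095,.09]
    for z in zs:
        o=caps(d,z)
        for rr,a,k in o:print(z,rr.round(3),a.round(3),int(k),"mod60",np.mod(a,np.pi/3).round(3))
E
python3 capang.py|grep -v '^0.09 '; echo; python3 capang.py pics/s795.png || python3 capang.py $(ls pics/s79*); python3 -c "import math;print(-1.873%(math.pi/3), .35%(math.pi/3))"; python3 plan.py 7.95 .34 .775 1 .38
```

```text
0.1 0.089 1.312 26 mod60 0.265
0.1 0.088 0.252 27 mod60 0.252
0.1 0.091 2.361 29 mod60 0.266
0.1 0.089 -0.808 32 mod60 0.239
0.1 0.091 -2.889 28 mod60 0.252
0.097 0.091 1.298 26 mod60 0.251
0.097 0.091 0.267 27 mod60 0.267
0.097 0.091 2.332 29 mod60 0.237
0.097 0.09 -0.779 32 mod60 0.268
0.097 0.089 -2.905 28 mod60 0.237
0.095 0.093 1.289 26 mod60 0.242
0.095 0.092 0.277 27 mod60 0.277
0.095 0.091 2.313 29 mod60 0.218
0.095 0.09 -0.76 32 mod60 0.288
0.095 0.088 -2.916 28 mod60 0.226

0.095 0.092 -0.66 19 mod60 0.387
0.095 0.088 -2.798 35 mod60 0.343
0.095 0.087 -1.709 31 mod60 0.385
0.22139510239319526 0.35
now 8.0 [0.65628108 0.03588454 0.23010918] angle 0.3800000000000001 end [0.985]
[[0.025, 0.023, 0], [0.027, 0.022, 0], [0.028, 0.019, 0], [0.03, 0.017, 0], [0.031, 0.015, 0], [0.032, 0.012, 0], [0.032, 0.01, 0], [0.033, 0.007, 0]]
```

Call:
play_rows(
  claw=[1,1,1,1,1,1,1,1],
  delta_pos=[
    [0.025,0.023,0],
    [0.027,0.022,0],
    [0.028,0.019,0],
    [0.03,0.017,0],
    [0.031,0.015,0],
    [0.032,0.012,0],
    [0.032,0.01,0],
    [0.033,0.007,0],
  ],
  delta_rot=[
    [0,0,0],
    [0,0,0],
    [0,0,0],
    [0,0,0],
    [0,0,0],
    [0,0,0],
    [0,0,0],
    [0,0,0],
  ],
)

```text
time: 8.8
ee_pos: [0.6229, 0.076, 0.2318]
eef_rot: [0.201, 0.98, 0.0, 0.0]
ft_force: [0.6, -0.9, -2.4]
width: 0.0298
grip_force: 40.0
```

```bash
sed -i 's/zs=\[.095\]/zs=[.0985]/' capang.py; python3 look2.py; python3 capang.py $(ls -t pics/s*.png|head -1); python3 plan.py 7.95 .345 .775 1 .985
```

```text
8.8 [0.6229 0.076  0.2318] tcp r,ang 0.0898 1.002
side [(0.085, -0.093, 28), (0.09, -1.158, 30), (0.094, 3.141, 35), (0.094, -2.168, 29)]
0.0985 0.09 -0.043 28 mod60 1.005
0.0985 0.089 -1.098 30 mod60 0.997
0.0985 0.09 3.095 35 mod60 1.0
0.0985 0.089 -2.157 29 mod60 0.984
now 8.85 [0.62231666 0.07676199 0.23181908] angle 0.985 end [1.606]
[[0.052, 0.006, 0], [0.033, 0.001, 0], [0.033, -0.001, 0], [0.032, -0.004, 0], [0.032, -0.006, 0], [0.031, -0.008, 0], [0.03, -0.01, 0], [0.029, -0.013, 0]]
```

Call:
play_rows(
  claw=[1,1,1,1,1,1,1,1],
  delta_pos=[
    [0.05,0.006,0],
    [0.033,0.001,0],
    [0.033,-0.001,0],
    [0.032,-0.004,0],
    [0.032,-0.006,0],
    [0.031,-0.008,0],
    [0.03,-0.01,0],
    [0.029,-0.013,0],
  ],
  delta_rot=[
    [0,0,0],
    [0,0,0],
    [0,0,0],
    [0,0,0],
    [0,0,0],
    [0,0,0],
    [0,0,0],
    [0,0,0],
  ],
)

```text
time: 9.65
ee_pos: [0.5704, 0.0904, 0.2317]
eef_rot: [0.201, 0.98, 0.0, 0.0]
ft_force: [-0.2, 0.2, -1.6]
width: 0.0298
grip_force: 40.0
```

```bash
python3 look2.py; python3 capang.py $(ls -t pics/s*.png|head -1); python3 plan.py 7.95 .345 .775 2 1.606
```

```text
9.65 [0.5704 0.0904 0.2317] tcp r,ang 0.0902 1.616
side [(0.083, 0.543, 26), (0.087, -0.543, 27), (0.096, 2.701, 15), (0.093, -1.59, 26), (0.095, -2.582, 34)]
0.0985 0.09 0.56 26 mod60 0.56
0.0985 0.09 -0.48 27 mod60 0.567
0.0985 0.095 2.643 15 mod60 0.549
0.0985 0.09 -1.546 26 mod60 0.548
0.0985 0.09 -2.598 34 mod60 0.544
now 9.7 [0.56982741 0.09026769 0.23184559] angle 1.6059999999999997 end [2.194 2.722]
[[0.042, -0.022, 0], [0.026, -0.017, 0], [0.025, -0.019, 0], [0.023, -0.021, 0], [0.022, -0.022, 0], [0.02, -0.023, 0], [0.018, -0.024, 0], [0.017, -0.026, 0]]
[[0.015, -0.026, 0], [0.013, -0.027, 0], [0.011, -0.028, 0], [0.009, -0.028, 0], [0.007, -0.029, 0], [0.005, -0.029, 0], [0.003, -0.029, 0], [0.001, -0.029, 0]]
```

```bash
python3 - <<'E'
import cv2,glob,os
f=max(glob.glob("pics/s*.png"),key=os.path.getmtime);cv2.imwrite("pics/v1.png",cv2.resize(cv2.imread(f)[90:260,170:370],None,fx=3,fy=3,interpolation=2))
E
```

```text
(no output)
```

View pics/v1.png

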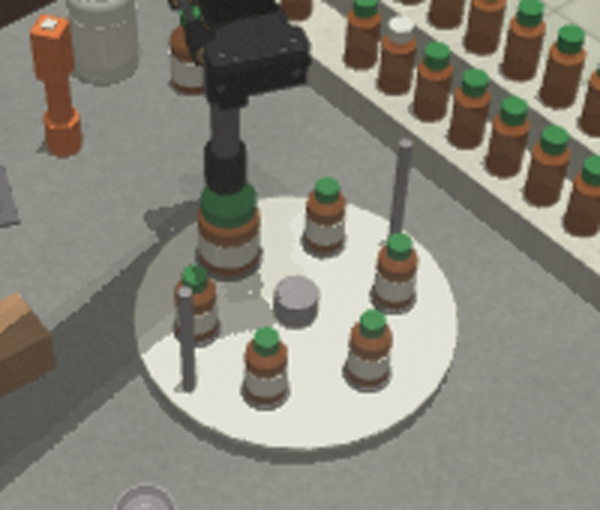

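The crop (3x, offset 170,90) shows the nose tip at (225,185), just above the middle of the jar's green cap at (228,200), with the reader upright. The tracking is good, so I'll carry on.

Call:
play_rows(
  claw=[1,1,1,1,1,1,1,1],
  delta_pos=[
    [0.036,-0.019,0],
    [0.025,-0.017,0],
    [0.024,-0.018,0],
    [0.023,-0.02,0],
    [0.021,-0.021,0],
    [0.02,-0.022,0],
    [0.018,-0.023,0],
    [0.017,-0.024,0],
  ],
  delta_rot=[
    [0,0,0],
    [0,0,0],
    [0,0,0],
    [0,0,0],
    [0,0,0],
    [0,0,0],
    [0,0,0],
    [0,0,0],
  ],
)

```text
time: 10.5
ee_pos: [0.5238, 0.0745, 0.2317]
eef_rot: [0.201, 0.98, 0.0, 0.0]
ft_force: [-0.2, 0.4, -1.7]
width: 0.0298
grip_force: 40.0
```

```bash
python3 look2.py; python3 capang.py $(ls -t pics/s*.png|head -1); python3 plan.py 9.65 1.59 .69 3
```

```text
10.5 [0.5238 0.0745 0.2317] tcp r,ang 0.0898 2.17
side [(0.084, 1.15, 27), (0.085, 0.035, 27), (0.09, -1.037, 30), (0.097, -2.994, 15), (0.095, -2.04, 34)]
0.0985 0.09 1.129 27 mod60 0.082
0.0985 0.09 0.08 27 mod60 0.08
0.0985 0.089 -0.975 30 mod60 0.072
0.0985 0.093 -3.032 15 mod60 0.11
0.0985 0.09 -2.021 34 mod60 0.073
now 10.55 [0.52336911 0.07375907 0.23182099] angle 2.1788636264479275 end [2.707 3.193 3.655]
[[0.004, -0.006, 0], [0.009, -0.017, 0], [0.013, -0.028, 0], [0.016, -0.039, 0], [0.018, -0.05, 0], [0.005, -0.028, 0], [0.004, -0.028, 0], [0.002, -0.028, 0]]
[[0.0, -0.028, 0], [-0.002, -0.028, 0], [-0.003, -0.027, 0], [-0.005, -0.027, 0], [-0.007, -0.026, 0], [-0.008, -0.026, 0], [-0.01, -0.025, 0], [-0.011, -0.024, 0]]
[[-0.012, -0.024, 0], [-0.014, -0.023, 0], [-0.015, -0.022, 0], [-0.016, -0.021, 0], [-0.017, -0.02, 0], [-0.018, -0.018, 0], [-0.019, -0.017, 0], [-0.02, -0.016, 0]]
```

```bash
python3 plan.py 10.5 2.158 .655 3 2.178
```

```text
now 10.55 [0.52336911 0.07375907 0.23182099] angle 2.1780000000000004 end [2.701 3.186 3.646]
[[0.017, -0.03, 0], [0.013, -0.026, 0], [0.011, -0.027, 0], [0.009, -0.027, 0], [0.007, -0.028, 0], [0.006, -0.028, 0], [0.004, -0.028, 0], [0.002, -0.028, 0]]
[[0.0, -0.028, 0], [-0.002, -0.028, 0], [-0.003, -0.027, 0], [-0.005, -0.027, 0], [-0.006, -0.026, 0], [-0.008, -0.026, 0], [-0.009, -0.025, 0], [-0.011, -0.024, 0]]
[[-0.012, -0.024, 0], [-0.013, -0.023, 0], [-0.015, -0.022, 0], [-0.016, -0.021, 0], [-0.017, -0.02, 0], [-0.018, -0.018, 0], [-0.019, -0.017, 0], [-0.019, -0.016, 0]]
```

Call:
play_rows(
  claw=[1,1,1,1,1,1,1,1],
  delta_pos=[
    [0.017,-0.03,0],
    [0.013,-0.026,0],
    [0.011,-0.027,0],
    [0.009,-0.027,0],
    [0.007,-0.028,0],
    [0.006,-0.028,0],
    [0.004,-0.028,0],
    [0.002,-0.028,0],
  ],
  delta_rot=[
    [0,0,0],
    [0,0,0],
    [0,0,0],
    [0,0,0],
    [0,0,0],
    [0,0,0],
    [0,0,0],
    [0,0,0],
  ],
)

```text
time: 11.35
ee_pos: [0.4938, 0.0389, 0.2317]
eef_rot: [0.201, 0.98, 0.0, 0.0]
ft_force: [1.0, -0.2, -2.3]
width: 0.03
grip_force: 40.0
```

Call:
play_rows(
  claw=[1,1,1,1,1,1,1,1],
  delta_pos=[
    [0,-0.028,0],
    [-0.002,-0.028,0],
    [-0.003,-0.027,0],
    [-0.005,-0.027,0],
    [-0.006,-0.026,0],
    [-0.008,-0.026,0],
    [-0.009,-0.025,0],
    [-0.011,-0.024,0],
  ],
  delta_rot=[
    [0,0,0],
    [0,0,0],
    [0,0,0],
    [0,0,0],
    [0,0,0],
    [0,0,0],
    [0,0,0],
    [0,0,0],
  ],
)

```text
time: 12.15
ee_pos: [0.4856, -0.0034, 0.2317]
eef_rot: [0.201, 0.98, 0.0, 0.0]
ft_force: [0.5, 0.4, -1.5]
width: 0.0297
grip_force: 40.0
```

```bash
python3 look2.py; python3 capang.py $(ls -t pics/s*.png|head -1); python3 plan.py 10.5 2.158 .655 3 3.186
```

```text
12.15 [ 0.4856 -0.0034  0.2317] tcp r,ang 0.089 -3.1
side [(0.085, 0.008, 29), (0.09, -1.061, 32), (0.095, -2.071, 35)]
0.0985 0.09 0.054 29 mod60 0.054
0.0985 0.09 -1.0 32 mod60 0.047
0.0985 0.09 -2.054 35 mod60 0.04
now 12.2 [ 0.48560414 -0.00436874  0.23175004] angle -3.0971853071795867 end [3.674 4.107 4.516]
[[-0.019, -0.035, 0], [-0.014, -0.022, 0], [-0.015, -0.021, 0], [-0.016, -0.02, 0], [-0.017, -0.019, 0], [-0.018, -0.018, 0], [-0.019, -0.017, 0], [-0.02, -0.016, 0]]
[[-0.021, -0.014, 0], [-0.021, -0.013, 0], [-0.022, -0.012, 0], [-0.022, -0.01, 0], [-0.022, -0.009, 0], [-0.023, -0.008, 0], [-0.023, -0.007, 0], [-0.023, -0.005, 0]]
[[-0.023, -0.004, 0], [-0.023, -0.003, 0], [-0.023, -0.002, 0], [-0.023, -0.0, 0], [-0.023, 0.001, 0], [-0.023, 0.002, 0], [-0.022, 0.003, 0], [-0.022, 0.004, 0]]
```

Call:
play_rows(
  claw=[1,1,1,1,1,1,1,1],
  delta_pos=[
    [-0.016,-0.028,0],
    [-0.014,-0.022,0],
    [-0.015,-0.021,0],
    [-0.016,-0.02,0],
    [-0.017,-0.019,0],
    [-0.018,-0.018,0],
    [-0.019,-0.017,0],
    [-0.02,-0.016,0],
  ],
  delta_rot=[
    [0,0,0],
    [0,0,0],
    [0,0,0],
    [0,0,0],
    [0,0,0],
    [0,0,0],
    [0,0,0],
    [0,0,0],
  ],
)

```text
time: 13.0
ee_pos: [0.4979, -0.0435, 0.2317]
eef_rot: [0.201, 0.98, 0.0, 0.0]
ft_force: [-0.0, -0.1, -2.1]
width: 0.0296
grip_force: 40.0
```

Call:
play_rows(
  claw=[1,1,1,1,1,1,1,1],
  delta_pos=[
    [-0.021,-0.014,0],
    [-0.021,-0.013,0],
    [-0.022,-0.012,0],
    [-0.022,-0.01,0],
    [-0.022,-0.009,0],
    [-0.022,-0.008,0],
    [-0.022,-0.007,0],
    [-0.022,-0.005,0],
  ],
  delta_rot=[
    [0,0,0],
    [0,0,0],
    [0,0,0],
    [0,0,0],
    [0,0,0],
    [0,0,0],
    [0,0,0],
    [0,0,0],
  ],
)

```text
time: 13.8
ee_pos: [0.5239, -0.0714, 0.2317]
eef_rot: [0.201, 0.98, 0.0, 0.0]
ft_force: [0.7, 0.4, -1.0]
width: 0.0295
grip_force: 40.0
```

```bash
python3 look2.py; python3 capang.py $(ls -t pics/s*.png|head -1)
```

```text
13.8 [ 0.5239 -0.0714  0.2317] tcp r,ang 0.0878 -2.185
side [(0.088, 2.074, 30), (0.091, -1.201, 29), (0.093, 3.088, 29)]
0.0985 0.09 2.013 30 mod60 0.966
0.0985 0.089 -1.142 29 mod60 0.952
0.0985 0.09 3.04 29 mod60 0.945
```

The nose tracked the jar for about 5.9 s within a few mm, and the platter is still turning at about 0.53 rad/s. I'll lift now.

Call:
play_rows(
  claw=[1,1,1,1,1,1,1,1],
  delta_pos=[
    [-0.012,-0.004,-0.04],
    [0,0,-0.08],
    [0,0,-0.1],
    [0,0,-0.1],
    [0,0,-0.08],
    [0,0,0],
    [0,0,0],
    [0,0,0],
  ],
  delta_rot=[
    [0,0,0],
    [0,0,0],
    [0,0,0],
    [0,0,0],
    [0,0,0],
    [0,0,0],
    [0,0,0],
    [0,0,0],
  ],
)

```text
time: 14.65
ee_pos: [0.5251, -0.0728, 0.3108]
eef_rot: [0.201, 0.98, -0.0, -0.001]
ft_force: [-0.3, 0.2, -2.2]
width: 0.0298
grip_force: 40.0
```

```bash
python3 - <<'E'
from bench import r
import cv2
c=r.camera("side");cv2.imwrite("pics/end.png",cv2.resize(c["pixels"][60:270,130:370],None,fx=2.4,fy=2.4)[...,::-1]);s=r.read_state();print(s["ee_pos"],s["eef_rot"],s["grip_force"],s["time"])
E
```

```text
[ 0.52508292 -0.07279061  0.31078066] [ 2.00685357e-01  9.79655473e-01 -1.43451658e-04 -7.22149788e-04] 39.98882989631966 14.7
```

View pics/end.png

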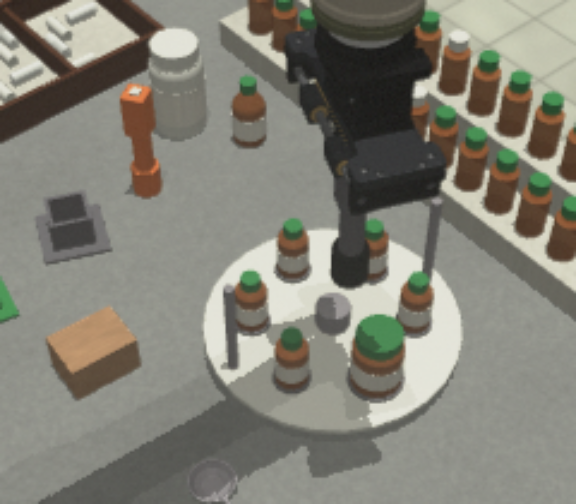

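The reader is upright with its nose at z≈0.204 m, clear of everything; the cup is empty and the bystanders have not moved.

```bash
python3 -c "
from bench import r
print(r.close_job())"
```

```text
the job is handed in; nothing more can be done
None
```

The job is handed in: I took the reader out of its cup, spun the carousel by a post (about 0.85 rad/s, still about 0.53 when I lifted off), and carried the nose over the jar's cap for about 5.9 s without touching it, ending with the reader held upright about 5 cm above the posts' tops at 14.7 s.

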